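# Load the fittings wheel and index it one click

### The arm

A 6-joint arm with a two-finger parallel gripper is mounted at the origin on the work surface. World frame = base frame: x ahead of the robot, y to its left, z up, the work surface at z = 0. Lengths are in m, angles in rad, forces in N, time in s.
With the tool pointing down it reaches from about 0.275 to 0.825 m from the base axis. Payload 5.2 kg.
Tool frame: the origin (TCP) lies on the centre line of the jaws, within the pads' length; the fingertips stand 11 mm ahead of it and the grasp point (between the pads) lies 8 mm behind it (finger_overhang is the distance from the TCP to the fingertips, in m); x points along the fingers, y is the direction in which the jaws open and shut, and the axes are right-handed (so a half turn about x gives the same grasp; the last joint's range is limited). The gripper opens to 93 mm and grips with 3 to 60 N. Pads are 15 mm wide; open, the fingers measure 128 mm over their backs; the gripper's body (75 mm by 188 mm) begins 65 mm behind the grasp point.
Start: joints at [-1.449, 0.259, 1.535, -0, 1.348, -0.203], TCP at [0.176, -0.521, 0.23] pointing down, gripper open.
Joint ranges: [-3.14, 3.14], [-0.91, 2.08], [0.19, 2.58], [-1.22, 4.36], [0.22, 2.71], [-3.12, 3.12]. Speed limits (rad/s): [2.57, 2.57, 3.14, 3.14, 3.14, 3.14].

### API

Orientations are given as a rotation vector (axis times angle).
In Python, from bench import get_obs, grab_frame, get_calibration, sign_off, find_in, outline_of, tip_of, finger_overhang gives the robot as it stands.
- The arm moves only by the tool step_arm, never from a script. Its argument "plan" is a list of rows, each a list of 5 numbers: the shift along the world's x, y, z in m, then the turn about the world's z in rad, then the opening, from 0 (shut) to 1 (fully open). A call has 1 to 20 rows; each row is the pose to reach, as a shift and turn from the pose commanded when the call began; what a row does not reach only later rows make up. A row lasts 1/12 s, in which the tool goes at most 41.7 mm and 7.16 degrees, less where a joint would pass 70% of its speed; a pose out of reach is approached as far as the arm can. A call with a gripper value outside its range is refused whole. The fingers move at their own pace and stop on an object; "force" is the grip in N (left out, the last holds). Time passes only in rows, so rows that repeat a pose let the fingers close. It gives the time, the measured TCP pose, the force and the opening at its end, in the units of the state.
- get_obs(): the state, without advancing time (a new reading comes with each control period).
- grab_frame(name): name is "side" or "top" or "wrist"; returns the picture (420x560x3 uint8, red, green, blue); there is no depth.
- get_calibration(name): a dict with "fovy" (degrees; the focal length in pixels is half the picture's height over the tangent of half this angle, whatever the lens; pixels are square), "cx", "cy" (the principal point, pixels), "camera_from_world" (4x4, takes a point from world to camera coordinates). Camera axes: x right, y up, looking along -z (the intrinsics and any distortion apply to the point x, -y, -z); pixel columns grow to the right and rows downward; lengths in m; the calibration is good to about 2 mm. A picture is of the moment at which its call begins: read the wrist's pose just before it. get_calibration takes no time and is no camera call; for the wrist camera it gives the pose at the moment of the call.
- sign_off(): hands the job in, once; it reports no verdict.
Trained networks look in the newest picture that a camera, given by its name, has taken for a name from the list of things; names that differ only in an ending like _2 or _b are one class to them, and where a whole thing is asked for, a point or a joint stands for the part that bears it (a point fixed in the world has none). Each returns a list of dicts, best first, with "p" (0 to 1); they miss things now and then, are a little off and sometimes report something else, mostly with a low value. They report only what shows in the picture. A call takes as long as a camera call.
- find_in(camera, label): "bbox" ([left, top, width, height] in pixels, round what is visible of it).
- outline_of(camera, label): "mask" (420x560 bool, what is visible of it) and "bbox" ([left, top, width, height] in pixels, round what is visible of it).
- tip_of(camera, label): "at" ([column, row] in pixels: a listed point, or the origin of a listed thing).
The state is a dict: "time": time; "joints": joint angles; "qd": joint speeds; "effort": joint torques, N m; "tool_pos": TCP position; "tcp_rot": TCP orientation; "contact_force": force on the tool from outside, world axes, zero at the start; "torque": the same for the moment, N m; "gripper_width": finger opening in m.
Only numpy, scipy, OpenCV 4.12 (cv2) and the standard library are available. Lean on these libraries where they do the work, as an engineer would, in place of code of your own. Each camera call takes 0.05 s, during which the arm holds its last target. There are 200 camera calls.

### The job

Stand the gauge adapter (the hex fitting with the tall round stem) upright, stem up, in the empty cup at the pointer of the indexing wheel and let go of it. Then turn the wheel exactly one click, 60 degrees, clockwise as seen from above, and let go with the adapter still standing in its cup.

Things in the scene. Friction and masses are not known exactly. Their poses are not given: they have to be found in the camera images.
- adapter: Steel gauge adapter, 0.13 to 0.25 kg, upright on the bench: hex foot 30 mm across flats (35 corners), 24 high; 27 mm collar to 28; round stem, 20 mm diameter, from 28 to the top at 62 mm. Origin: centre of its underside, z up. Grip the stem about 45 mm up. Not the stemless hex coupling (46 mm high) nor the low hex plugs (28 mm; one on the bench, two in the cups clockwise of the empty one).
- load_cup (a point): Floor centre of the empty round cup that starts at the pointer (fixed upright aluminium tab, 51 mm high, just outside the disc); turns with the wheel. Inner diameter 54 mm, wall 4, depth 22; floor 42 mm above the bench. Six cups, 60 degrees apart, centres 85 mm from the wheel's axis, on a 244 mm disc. z up, x points to the wheel's axis.
- handle (a point): Middle of the black bar handle, on the wheel's vertical axis, 100 mm above the bench. The bar is 60 mm long along this frame's x (in line with the load cup), 14 mm thick along y, 30 mm high (85 to 115 mm above the bench), on a post of 28 mm diameter; z up; turns with the wheel. Grip across the 14 mm from above and turn about the axis.
- wheel (a joint): Angle of the wheel, rad: 0 at the start, grows clockwise seen from above, no end stops. It clicks into rest every 60 degrees (1.047 rad): a detent of about 0.07 N m pulls it to the nearest click, changing over half-way; friction about 0.02 N m.

How it is judged:
On the way, in this order (a step that is already met when the one before it is completed fails the run):
1. the adapter stands in the loading cup and is let go, the wheel still at its first click (horizontal distance between adapter and load_cup below 0.014 m and z of adapter in the frame of load_cup below 0.005 m and angle between adapter's own z axis and vertical below 0.17 rad and contact force between the fingers and adapter below 0.3 N and value of joint wheel between -0.2 and 0.2 rad), for 0.2 s.
2. the wheel is turned one click clockwise (value of joint wheel between 0.85 and 1.25 rad), for 0.2 s.
At the end, for the whole second after the job is handed in: The wheel rests one click (60 degrees, give or take 11) clockwise of its start, and the adapter stands still in the cup that began at the pointer: on the cup's floor (within 5 mm), within 14 mm of its centre, stem up within 10 degrees of upright (all of step 2 and velocity of joint wheel between -0.05 and 0.05 rad/s and horizontal distance between adapter and load_cup below 0.014 m and z of adapter in the frame of load_cup below 0.005 m and angle between adapter's own z axis and vertical below 0.17 rad and linear speed of adapter below 0.03 m/s); the robot touches nothing.
It fails at once if the wheel is turned past half-way to a second click (value of joint wheel above 1.57 rad).
It fails at once if the wheel is turned the wrong way past half a click (value of joint wheel below -0.52 rad).
It also fails if it takes over 51 s, if anything falls off the work surface, if the arm or the gripper's body presses on something with over 40 N, if the wrist force passes 120 N, or if a joint passes its speed limit or range.

## Working session

There is one attempt and no reset: what is moved stays moved. The work goes in short steps, Python scripts to look and compute and a tool call to move; the robot and the scene stay as the last step left them, time stands still between calls to the robot, and variables do not carry over. Pictures are saved under pics/ and viewed, about 8 in all and at most 12, crops included, and the job is handed in when it is done.

Besides the shell and the picture viewer there is one more tool, called after "Emit:" as name(argument=value, ...) on one line, values as JSON. step_arm: Moves the arm, as the interface text tells. Its arguments: {"type":"object","properties":{"plan":{"type":"array","items":{"type":"array","items":{"type":"number"}}},"force":{"type":"number"}},"required":["plan"]}

```bash
mkdir -p pics
cat > h.py <<'E'
import numpy as np, cv2
from bench import *
def cal(n):
    c=get_calibration(n); f=210/np.tan(np.radians(c["fovy"])/2)
    return f,c["cx"],c["cy"],np.array(c["camera_from_world"]),c
def ray(n,px,C=None):
    f,cx,cy,T,c=C or cal(n)
    d=np.array([(px[0]-cx)/f,-(px[1]-cy)/f,-1.]); R=T[:3,:3]
    d=R.T@d; return -R.T@T[:3,3], d/np.linalg.norm(d)
def onz(n,px,z,C=None):
    o,d=ray(n,px,C); return o+d*(z-o[2])/d[2]
def tri(rs):
    A=sum(np.eye(3)-np.outer(d,d) for o,d in rs); b=sum((np.eye(3)-np.outer(d,d))@o for o,d in rs)
    p=np.linalg.solve(A,b); return p,[np.linalg.norm((np.eye(3)-np.outer(d,d))@(p-o)) for o,d in rs]
def proj(n,p,C=None):
    f,cx,cy,T,c=C or cal(n); q=T[:3,:3]@p+T[:3,3]; return [cx+f*q[0]/-q[2],cy-f*q[1]/-q[2]]
E
python3 - <<'E'
from h import *
np.set_printoptions(precision=4,suppress=True)
o=get_obs(); print(o["time"],o["tool_pos"],o["tcp_rot"],o["gripper_width"],finger_overhang)
for n in ("top","side"):
    im=grab_frame(n); cv2.imwrite(f"pics/{n}0.png",im[:,:,::-1])
    c=get_calibration(n); print(n,{k:v for k,v in c.items() if k!="camera_from_world"}, ray(n,(280,210)))
    for l in ("adapter","load_cup","handle"):
        print(l,[(np.round(r["at"],1),round(r["p"],2)) for r in tip_of(n,l)[:3]],[(np.round(r["bbox"]),round(r["p"],2)) for r in find_in(n,l)[:3]])
E
```

```text
0.0 [ 0.1755 -0.5207  0.2288] [ 2.0465  0.3371 -2.0464] 0.09274918444903975 0.011
top {'fovy': 52.580844367310824, 'cx': 281.80322645138506, 'cy': 210.86888950417836} (array([ 0.4719, -0.0843,  0.8627]), array([ 0.0955, -0.0217, -0.9952]))
adapter [(array([379.8, 202.5]), 0.5)] [(array([370., 195.,  23.,  14.]), 0.48)]
load_cup [(array([204.2, 226.8]), 0.61)] [(array([129., 126., 129., 129.]), 0.68)]
handle [(array([186.5, 183.2]), 0.96)] [(array([130., 124., 122., 128.]), 0.56)]
side {'fovy': 49.11742459738883, 'cx': 279.58040886642556, 'cy': 208.26404761654868} (array([0.3428, 0.4906, 0.4829]), array([ 0.2884, -0.8065, -0.5161]))
adapter [(array([311.8, 200.7]), 0.86), (array([274.7, 303.9]), 0.32)] [(array([301., 173.,  15.,  35.]), 0.58)]
load_cup [(array([277.3, 302.9]), 0.98)] [(array([126., 247., 176., 132.]), 0.6)]
handle [(array([210.6, 270.1]), 0.66)] [(array([124., 245., 175., 132.]), 0.7)]
```

View pics/top0.png

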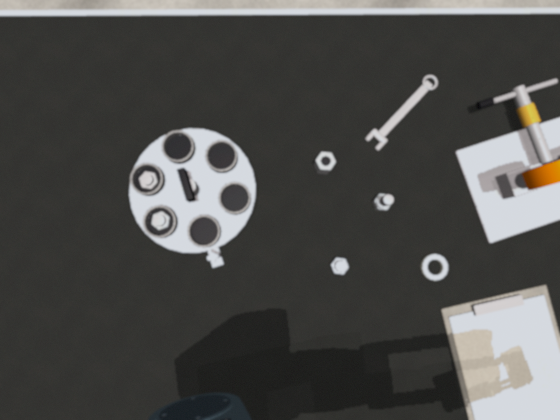

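View pics/side0.png

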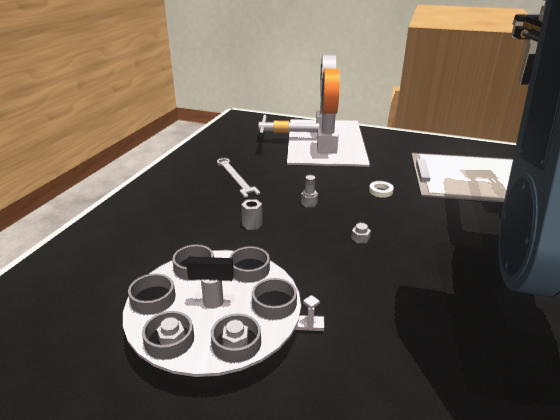

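Run:
```python
from h import *
np.set_printoptions(precision=4,suppress=True)
P={"adapter":((379.8,202.5),(311.8,200.7),0),"cup":((204.2,226.8),(277.3,302.9),.042),"handle":((186.5,183.2),(210.6,270.1),.1)}
for k,(a,b,z) in P.items():
    print(k,*tri([ray("top",a),ray("side",b)]),"onz",onz("top",a,z),onz("side",b,z))
```

```text
adapter [ 0.5622 -0.3068  0.0093] [np.float64(0.0037769971419812534), np.float64(0.003776997141981267)] onz [ 0.5669 -0.3084  0.    ] [ 0.5627 -0.323   0.    ]
cup [0.5137 0.0421 0.0445] [np.float64(0.006845143837791819), np.float64(0.006845143837791957)] onz [0.5204 0.0443 0.042 ] [0.5078 0.0384 0.042 ]
handle [0.5946 0.0666 0.0975] [np.float64(0.0021611317455373343), np.float64(0.002161131745537283)] onz [0.5963 0.0669 0.1   ] [0.5907 0.0692 0.1   ]
```

Emit:
step_arm(plan=[[0.035,0.02,0,0,1],[0.07,0.04,0,0,1],[0.105,0.06,0,0,1],[0.14,0.08,0,0,1],[0.175,0.1,0,0,1],[0.21,0.12,0,0,1],[0.245,0.14,0,0,1],[0.28,0.16,0,0,1],[0.315,0.18,0,0,1],[0.34,0.21,0,0,1],[0.34,0.21,0,0,1],[0.34,0.21,0,0,1]])

```text
time: 1.7
tool_pos: [0.5168, -0.3093, 0.2294]
tcp_rot: [2.043, 0.34, -2.044]
contact_force: [-0.8, -1.0, -0.2]
gripper_width: 0.0928
```

Run:
```python
from h import *
np.set_printoptions(precision=4,suppress=True)
o=get_obs(); R=cv2.Rodrigues(np.array(o["tcp_rot"]))[0]; print(o["time"],o["tool_pos"],"\n",R,o["joints"],o["contact_force"])
C=cal("wrist"); im=grab_frame("wrist"); cv2.imwrite("pics/w1.png",im[:,:,::-1]); print({k:v for k,v in C[4].items() if k!="camera_from_world"}, ray("wrist",(280,210),C))
for r in tip_of("wrist","adapter")[:3]: print(r, onz("wrist",r["at"],0,C))
for r in outline_of("wrist","adapter")[:3]: print(r["bbox"],r["p"])
```

```text
1.7 [ 0.5168 -0.3093  0.2294] 
 [[-0.0004  0.3232 -0.9463]
 [ 0.0003 -0.9463 -0.3232]
 [-1.     -0.0004  0.0003]] [-0.7243  0.353   1.4038 -0.      1.3853  0.5174] [-0.8114 -1.0182 -0.1737]
{'fovy': 58.96856294194606, 'cx': 273.77736949521216, 'cy': 206.36659646233286} (array([ 0.5846, -0.2866,  0.3847]), array([-0.2484, -0.1009, -0.9634]))
{'at': [288.3, 130.8], 'p': 0.77} [ 0.5671 -0.3076  0.    ]
[275.2, 117.1, 29.8, 29.9] 0.76
```

View pics/w1.png

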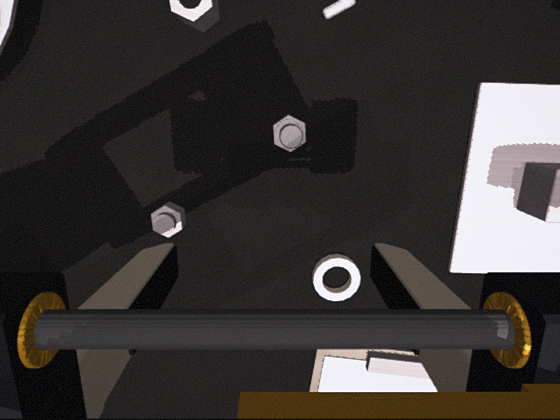

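Emit:
step_arm(plan=[[0.025,0,-0.03,0,1],[0.05,0.001,-0.06,0,1],[0.05,0.001,-0.08,0,1],[0.05,0.001,-0.08,0,1],[0.05,0.001,-0.08,0,1]])

```text
time: 2.27
tool_pos: [0.5638, -0.3111, 0.1486]
tcp_rot: [2.045, 0.336, -2.05]
contact_force: [-0.0, -0.2, 0.6]
gripper_width: 0.0931
```

Run:
```python
from h import *
np.set_printoptions(precision=4,suppress=True)
o=get_obs(); print(o["time"],o["tool_pos"],o["contact_force"])
C=cal("wrist"); im=grab_frame("wrist"); cv2.imwrite("pics/w2.png",im[:,:,::-1]); print(ray("wrist",(280,210),C))
for r in tip_of("wrist","adapter")[:3]: print(r, onz("wrist",r["at"],0,C)); rw=ray("wrist",r["at"],C); print("tri",tri([rw,ray("side",(311.8,200.7))]))
for r in outline_of("wrist","adapter")[:3]: print(r["bbox"],r["p"])
for z in (0,.024,.062): print(z,proj("wrist",np.array([.567,-.308,z]),C))
```

```text
2.2667 [ 0.5638 -0.3111  0.1486] [-0.0223 -0.2042  0.5887]
(array([ 0.6321, -0.289 ,  0.3037]), array([-0.2514, -0.0978, -0.9629]))
{'at': [273.0, 189.7], 'p': 0.6} [ 0.5677 -0.3087  0.    ]
tri (array([ 0.5642, -0.3102,  0.0055]), [np.float64(0.004905714459874889), np.float64(0.004905714459874737)])
[251.0, 171.6, 38.9, 50.2] 0.78
0 [np.float64(271.9626121410878), np.float64(190.1859407357569)]
0.024 [np.float64(271.70133182943385), np.float64(196.93897180897557)]
0.062 [np.float64(271.18899070525856), np.float64(210.18090155768493)]
```

View pics/w2.png

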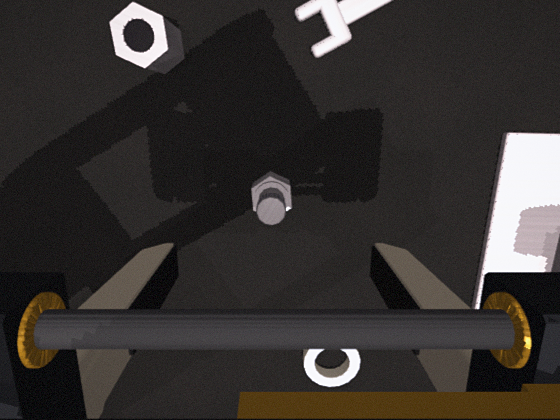

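Emit:
step_arm(plan=[[0.002,0.002,-0.03,0,0.7],[0.002,0.002,-0.06,0,0.6],[0.002,0.002,-0.085,0,0.6],[0.002,0.002,-0.1,0,0.6],[0.002,0.002,-0.107,0,0.6],[0.002,0.002,-0.107,0,0.6],[0.002,0.002,-0.107,0,0.6]], force=25)

```text
time: 3.0
tool_pos: [0.5682, -0.3092, 0.0444]
tcp_rot: [2.047, 0.333, -2.044]
contact_force: [0.8, 0.1, 0.1]
gripper_width: 0.0563
```

Emit:
step_arm(plan=[[0,0,0,0,0],[0,0,0,0,0],[0,0,0,0,0],[0,0,0,0,0],[0,0,0,0,0],[0,0,0,0,0],[0,0,0,0,0],[0,0,0,0,0]])

```text
time: 3.67
tool_pos: [0.5675, -0.3081, 0.0428]
tcp_rot: [2.046, 0.335, -2.046]
contact_force: [0.2, 1.2, 1.3]
gripper_width: 0.0194
```

Emit:
step_arm(plan=[[0,0,0.015,0,0],[0,0,0.05,0,0],[0,0,0.085,0,0],[-0.005,0.02,0.12,0,0],[-0.015,0.05,0.145,0,0],[-0.025,0.08,0.165,0,0],[-0.037,0.112,0.18,0,0],[-0.048,0.144,0.19,0,0],[-0.059,0.178,0.19,0,0],[-0.07,0.21,0.19,0,0],[-0.081,0.243,0.19,0,0],[-0.092,0.276,0.19,0,0],[-0.103,0.309,0.19,0,0],[-0.11,0.33,0.19,0,0],[-0.11,0.33,0.19,0,0],[-0.11,0.33,0.19,0,0],[-0.11,0.33,0.19,0,0]])

```text
time: 5.08
tool_pos: [0.4577, 0.0214, 0.2325]
tcp_rot: [2.045, 0.335, -2.045]
contact_force: [-0.4, -0.9, -2.2]
gripper_width: 0.0196
```

Run:
```python
from h import *
np.set_printoptions(precision=4,suppress=True)
o=get_obs(); print(o["time"],o["tool_pos"],o["tcp_rot"],o["joints"],o["contact_force"],o["gripper_width"])
C=cal("wrist"); im=grab_frame("wrist"); cv2.imwrite("pics/w3.png",im[:,:,::-1]); print(ray("wrist",(280,210),C))
np.savez("w3.npz",f=C[0],cx=C[1],cy=C[2],T=C[3])
for l,z in (("load_cup",.042),("handle",.1)):
  for r in tip_of("wrist",l)[:3]: print(l,r, onz("wrist",r["at"],z,C))
for l,p in (("cup",(.514,.042,.042)),("handle",(.5946,.0666,.1))): print(l,proj("wrist",np.array(p),C))
```

```text
5.0833 [0.4577 0.0214 0.2325] [ 2.0452  0.335  -2.0452] [-0.1971  0.0893  1.7363 -0.0006  1.3159  1.0485] [-0.3818 -0.897  -2.2193] 0.019631357641376464
(array([0.5255, 0.0439, 0.3879]), array([-0.2482, -0.1008, -0.9634]))
cup [np.float64(271.9057477871186), np.float64(120.34890452056666)]
handle [np.float64(274.73532167701376), np.float64(-0.5505029853132442)]
```

View pics/w3.png

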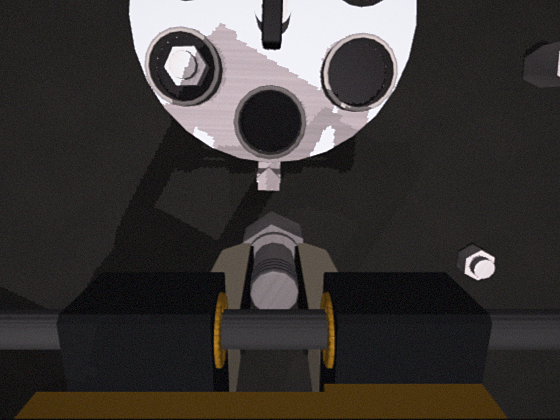

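Emit:
step_arm(plan=[[0.02,0.008,0,0,0],[0.04,0.015,0,0,0],[0.04,0.015,0,0,0],[0.04,0.015,0,0,0],[0.04,0.015,0,0,0]])

```text
time: 5.65
tool_pos: [0.4971, 0.0361, 0.2321]
tcp_rot: [2.045, 0.335, -2.048]
contact_force: [0.0, -0.1, -1.7]
gripper_width: 0.0192
```

```bash
cat > m.py <<'E'
from h import *
np.set_printoptions(precision=4,suppress=True)
o=get_obs(); print(o["time"],o["tool_pos"],o["contact_force"])
C=cal("wrist"); im=grab_frame("wrist"); cv2.imwrite("pics/w4.png",im[:,:,::-1])
d=np.load("w3.npz"); C3=(float(d["f"]),float(d["cx"]),float(d["cy"]),d["T"],None)
for l,z in (("load_cup",.042),("handle",.1)):
  for r in tip_of("wrist",l)[:3]: print(l,r, onz("wrist",r["at"],z,C))
def circ(img,guess):
    g=cv2.GaussianBlur(cv2.cvtColor(img,cv2.COLOR_BGR2GRAY),(5,5),1)
    hs=cv2.HoughCircles(g,cv2.HOUGH_GRADIENT,1,4,param1=100,param2=14,minRadius=28,maxRadius=42)
    return [h for h in hs[0] if np.hypot(*(h[:2]-guess))<14][:4]
P=np.array([.514,.042,.055])
res=[]
for n,cc in (("w3",C3),("w4",C)):
    cs=circ(cv2.imread(f"pics/{n}.png"),np.array(proj("wrist",P,cc)))
    print(n,cs); res.append(cs)
    for c in cs: print("  rim z.064",onz("wrist",c[:2],.064,cc))
if all(res): print(tri([ray("wrist",res[0][0][:2],C3),ray("wrist",res[1][0][:2],C)]))
E
python3 m.py
```

```text
5.65 [0.4971 0.0361 0.2321] [ 0.0348 -0.1344 -1.6663]
load_cup {'at': [273.3, 166.4], 'p': 0.71} [0.5136 0.0422 0.042 ]
handle {'at': [276.2, 63.1], 'p': 0.79} [0.5945 0.0669 0.1   ]
w3 [array([272.5, 121.5,  34.4], dtype=float32), array([269.5, 118.5,  34.4], dtype=float32), array([265.5, 123.5,  35.8], dtype=float32), array([274.5, 126.5,  38. ], dtype=float32)]
  rim z.064 [0.514  0.0413 0.064 ]
  rim z.064 [0.5155 0.0445 0.064 ]
  rim z.064 [0.5105 0.0465 0.064 ]
  rim z.064 [0.5106 0.0384 0.064 ]
w4 [array([272.5, 169.5,  35.8], dtype=float32), array([268.5, 169.5,  32.4], dtype=float32), array([271.5, 164.5,  30.3], dtype=float32), array([276.5, 173.5,  35.9], dtype=float32)]
  rim z.064 [0.5141 0.043  0.064 ]
  rim z.064 [0.513  0.0464 0.064 ]
  rim z.064 [0.518  0.0453 0.064 ]
  rim z.064 [0.5119 0.0386 0.064 ]
(array([0.5136, 0.0421, 0.0591]), [np.float64(0.0007939328102261136), np.float64(0.0007939328102260355)])
```

View pics/w4.png

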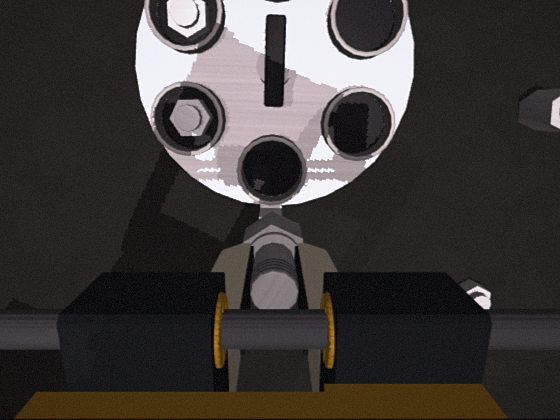

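Emit:
step_arm(plan=[[0.0165,0.0055,0,0,0],[0.0165,0.0055,-0.03,0,0],[0.0165,0.0055,-0.065,0,0],[0.0165,0.0055,-0.1,0,0],[0.0165,0.0055,-0.12,0,0],[0.0165,0.0055,-0.135,0,0],[0.0165,0.0055,-0.14,0,0],[0.0165,0.0055,-0.143,0,0],[0.0165,0.0055,-0.143,0,0],[0.0165,0.0055,-0.143,0,0]])

```text
time: 6.63
tool_pos: [0.5148, 0.0421, 0.0908]
tcp_rot: [2.048, 0.334, -2.043]
contact_force: [1.0, 0.6, -2.2]
gripper_width: 0.0196
```

Emit:
step_arm(plan=[[0,0,-0.001,0,0],[0,0,-0.002,0,0],[0,0,-0.003,0,0],[0,0,-0.003,0,0],[0,0,-0.003,0,0]])

```text
time: 7.05
tool_pos: [0.5141, 0.0423, 0.0868]
tcp_rot: [2.046, 0.335, -2.045]
contact_force: [-0.4, -0.7, -2.7]
gripper_width: 0.0194
```

Emit:
step_arm(plan=[[0,0,-0.001,0,0],[0,0,-0.002,0,0],[0,0,-0.002,0,0],[0,0,-0.002,0,0]])

```text
time: 7.38
tool_pos: [0.5142, 0.0422, 0.0848]
tcp_rot: [2.046, 0.335, -2.045]
contact_force: [-0.5, 0.1, -0.3]
gripper_width: 0.0192
```

Emit:
step_arm(plan=[[0,0,-0.0005,0,0],[0,0,-0.0005,0,0.5],[0,0,-0.0005,0,0.5],[0,0,-0.0005,0,0.5],[0,0,-0.0005,0,0.5],[0,0,-0.0005,0,0.5],[0,0,0.01,0,0.5],[0,0,0.03,0,0.5],[0,0,0.06,0,0.5],[0,0,0.09,0,0.5],[-0.02,-0.007,0.12,0,0.5],[-0.035,-0.012,0.14,0,0.5],[-0.035,-0.012,0.14,0,0.5],[-0.035,-0.012,0.14,0,0.5]])

```text
time: 8.55
tool_pos: [0.4796, 0.0301, 0.2265]
tcp_rot: [2.05, 0.333, -2.041]
contact_force: [0.4, 0.5, 0.0]
gripper_width: 0.0463
```

Run:
```python
from h import *
np.set_printoptions(precision=4,suppress=True)
o=get_obs(); print(o["time"],o["tool_pos"],o["joints"],o["contact_force"],o["gripper_width"])
C=cal("wrist"); im=grab_frame("wrist"); cv2.imwrite("pics/w5.png",im[:,:,::-1])
for l,z in (("load_cup",.042),("adapter",.042),("handle",.1)):
  for r in tip_of("wrist",l)[:2]: print(l,r, onz("wrist",r["at"],z,C))
h=np.array([.5945,.0668]); 
print("axis from cup dir deg",np.degrees(np.arctan2(.0668-.0425,.5945-.514)), "stem top pred",proj("wrist",np.array([.514,.0425,.104]),C))
```

```text
8.55 [0.4796 0.0301 0.2265] [-0.1701  0.1325  1.7019  0.0001  1.303   1.0764] [0.3677 0.5325 0.0246] 0.04629192980917445
load_cup {'at': [271.7, 150.7], 'p': 0.79} [0.5112 0.0423 0.042 ]
adapter {'at': [272.5, 149.4], 'p': 0.9} [0.5125 0.042  0.042 ]
handle {'at': [272.7, 33.6], 'p': 0.62} [0.5948 0.0692 0.1   ]
axis from cup dir deg 16.79714101681096 stem top pred [np.float64(272.3223692305966), np.float64(156.0877097566566)]
```

View pics/w5.png

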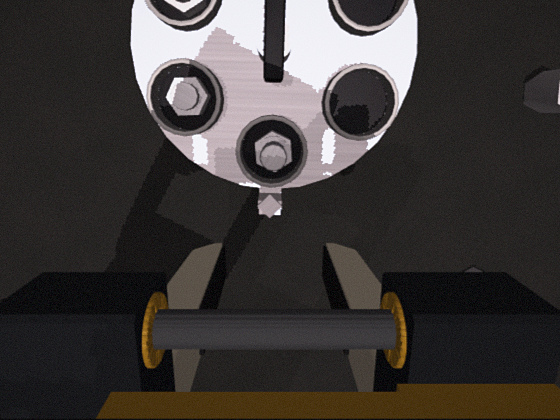

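Emit:
step_arm(plan=[[0.03,0.009,0,-0.035,0.5],[0.06,0.018,0,-0.035,0.5],[0.09,0.028,0,-0.035,0.5],[0.1155,0.036,0,-0.035,0.5],[0.1155,0.036,-0.03,-0.035,0.5],[0.1155,0.036,-0.06,-0.035,0.5],[0.1155,0.036,-0.09,-0.035,0.5],[0.1155,0.036,-0.11,-0.035,0.5],[0.1155,0.036,-0.12,-0.035,0.5],[0.1155,0.036,-0.1255,-0.035,0.5],[0.1155,0.036,-0.1255,-0.035,0.5],[0.1155,0.036,-0.1255,-0.035,0.5]], force=20)

```text
time: 9.75
tool_pos: [0.5952, 0.0663, 0.0997]
tcp_rot: [2.067, 0.301, -2.065]
contact_force: [0.1, 0.6, 0.2]
gripper_width: 0.0463
```

Emit:
step_arm(plan=[[0,0,0,0,0],[0,0,0,0,0],[0,0,0,0,0],[0,0,0,0,0],[0,0,0,0,0],[0,0,0,0,0],[0,0,0,0,0]])

```text
time: 10.33
tool_pos: [0.5942, 0.0682, 0.0997]
tcp_rot: [2.068, 0.305, -2.067]
contact_force: [-2.1, 6.8, 3.3]
gripper_width: 0.0136
```

Emit:
step_arm(plan=[[0,0.001,0,-0.02,0],[0,0.0015,0,-0.06,0],[0,0.0015,0,-0.12,0],[0,0.0015,0,-0.18,0],[0,0.0015,0,-0.25,0],[0,0.0015,0,-0.32,0],[0,0.0015,0,-0.39,0],[0,0.0015,0,-0.46,0],[0,0.0015,0,-0.53,0],[0,0.0015,0,-0.6,0],[0,0.0015,0,-0.67,0],[0,0.0015,0,-0.74,0],[0,0.0015,0,-0.8,0],[0,0.0015,0,-0.86,0],[0,0.0015,0,-0.92,0],[0,0.0015,0,-0.97,0],[0,0.0015,0,-1.01,0],[0,0.0015,0,-1.04,0],[0,0.0015,0,-1.047,0],[0,0.0015,0,-1.047,0]])

```text
time: 12.0
tool_pos: [0.5941, 0.0676, 0.0997]
tcp_rot: [-1.778, 0.708, 1.779]
contact_force: [-4.4, -0.4, 5.5]
gripper_width: 0.014
```

Emit:
step_arm(plan=[[0,0,0,0,0],[0,0,0,0,0],[0,0,0,0,0]])

```text
time: 12.25
tool_pos: [0.5941, 0.0676, 0.0997]
tcp_rot: [-1.778, 0.708, 1.779]
contact_force: [-4.1, 0.1, 5.2]
gripper_width: 0.0139
```

Run:
```python
from h import *
np.set_printoptions(precision=4,suppress=True)
o=get_obs(); R=cv2.Rodrigues(np.array(o["tcp_rot"]))[0]; print(o["time"],o["tool_pos"],"bar yaw",np.degrees(np.arctan2(R[1,1],R[0,1]))+90,o["contact_force"],o["gripper_width"])
im=grab_frame("side"); cv2.imwrite("pics/s6.png",im[:,:,::-1])
```

```text
12.25 [0.5941 0.0676 0.0997] bar yaw -43.38135225956725 [-4.0816  0.0788  5.1627] 0.013908587266646563
```

View pics/s6.png

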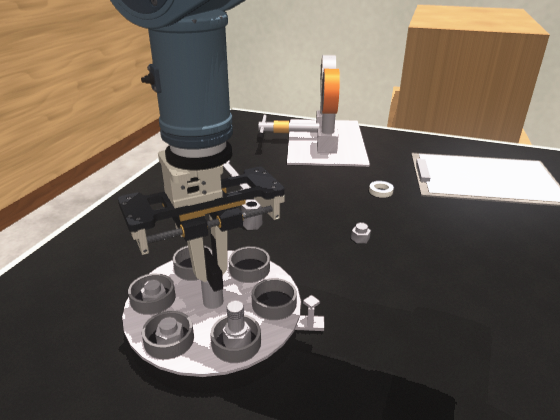

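Emit:
step_arm(plan=[[0,0,0,0,0.45],[0,0,0,0,0.45],[0,0,0,0,0.45],[0,0,0,0,0.45],[0,0,0,0,0.45],[0,0,0.01,0,0.45],[0,0,0.03,0,0.45],[0,0,0.06,0,0.45],[0,0,0.09,0,0.45],[0,0,0.13,0,0.45],[0,0,0.15,0,0.45],[0,0,0.15,0,0.45],[0,0,0.15,0,0.45],[0,0,0.15,0,0.45]])

```text
time: 13.47
tool_pos: [0.594, 0.0678, 0.2486]
tcp_rot: [-1.778, 0.708, 1.78]
contact_force: [0.1, -0.4, 0.3]
gripper_width: 0.042
```

Run:
```python
from h import *
np.set_printoptions(precision=4,suppress=True)
o=get_obs(); print(o["time"],o["tool_pos"],o["contact_force"],o["gripper_width"])
im=grab_frame("side"); cv2.imwrite("pics/s7.png",im[:,:,::-1])
a=np.radians(16.8-60); e=np.array([.5945,.0668])-.085*np.array([np.cos(a),np.sin(a)])
print("expected cup",e,"px floor",proj("side",np.r_[e,.042]),"top",proj("side",np.r_[e,.104]))
for l,z in (("load_cup",.042),("adapter",.042),("handle",.1)):
  for r in tip_of("side",l)[:2]: print(l,r, onz("side",r["at"],z))
```

```text
13.4667 [0.594  0.0678 0.2486] [ 0.073  -0.354   0.2967] 0.04199113131615611
expected cup [0.5325 0.125 ] px floor [np.float64(235.0097010100388), np.float64(342.8871031841488)] top [np.float64(232.6282921818923), np.float64(305.84770829338015)]
load_cup {'at': [239.8, 344.4], 'p': 0.62} [0.5259 0.1252 0.042 ]
adapter {'at': [236.1, 342.2], 'p': 0.8} [0.5317 0.1235 0.042 ]
handle {'at': [212.3, 269.0], 'p': 0.9} [0.5897 0.0663 0.1   ]
```

View pics/s7.png

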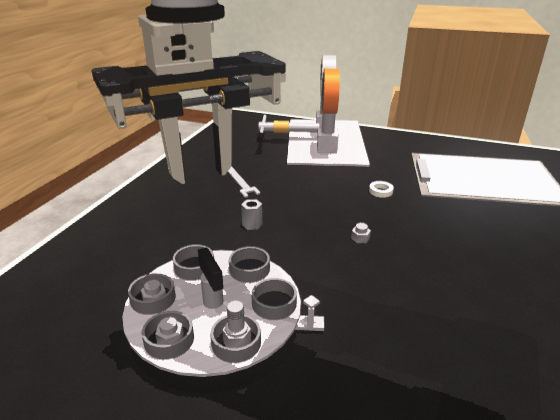

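The robot is clear, the wheel has turned one click, and the adapter stands in its cup at (236,335), close to its predicted position. I'm handing in.

```bash
python3 -c "from bench import *; print(sign_off())"
```

```text
the job is handed in; nothing more can be done
None
```

The adapter stands stem up in the cup that began at the pointer, and the wheel is turned one click clockwise. I handed the job in at about 13.5 s on the robot's clock; no verdict was reported.

- **Placing:** I gripped the adapter by its stem and set it on the cup floor, where the wrist force fell from about 2 N to 0.3 N. I then let go with the wheel untouched. The wrist picture showed it upright and within about 2 mm of the cup's centre.
- **Turning:** I gripped the handle, turned it 60 degrees (bar from about 16.8 to −43.4 degrees), released and rose clear.
- **Last check:** The final side picture shows the adapter upright at (0.532, 0.124), within about 2 mm of where a 60 degree turn should put it. Contact force was near zero and the gripper was well above everything.
- **Disagreements:** In that picture the network's point for the cup was about 6 mm from the adapter's, within the 14 mm allowed; I put this down to the low score (0.62) and did not measure it again. The first side and top sightings of the cup also missed each other by about 14 mm, and the wrist views settled its position.

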